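# Clear the staining chamber's lid and hold it at the index arm

## Task

The objective canister standing on the lid of the slide staining chamber is in the way: lift it off, keeping it upright, and stand it upright on the worktop. Then swing the lid up by its pull bar until it lines up with the index arm on the quadrant at the chamber's side, so that the condensation runs back, and finish the program still holding the lid there with the gripper, without letting go. Leave the index arm, the mouse, the petri dish and the tally counter as they are.

Things in the scene. Friction and masses are not known exactly. Their poses are not given: they have to be found in the camera images.
- chamber: Slide staining chamber, fixed: white tray 160 (x) x 180 (y) x 42 mm high. Origin: centre of its underside, z up; its front faces its own -x. The lid's hinge line runs along y at x = +80, z = 42.5 mm (far edge). A light-metal quadrant, quarter circle of radius 105 mm about the hinge line, long ticks every 10 deg, stands at its left side (y = 92 to 100 mm), up to z = 155 mm.
- lid: Grey lid 157 x 178 x 6 mm, 0.3 to 0.5 kg. Origin on the hinge line; shut, its axes are the chamber's and its plate spans x -159 to -2, y +-89, z 0 to 6 mm (top 48.5 mm above the worktop). Turns about its +y, 0 shut to 1.4 rad; the front edge rises and moves back. Nearly free hinge: it falls shut when let go. Carries the pull bar.
- lid_bar (a point): Middle of the axis of the lid's steel pull bar (lid frame -205, 0, 30 mm; 72 mm above the worktop when shut); axes are the lid's. The bar, 12 mm round, 124 mm long along y, stands free 40 mm beyond and above the lid's front edge on two rods at y = +-56 mm. Pinched across from above, it turns between the fingers while they stay upright.
- index: Index arm: flat steel arm 150 x 5 x 9 mm with a black thumb nut 18 mm wide, outside the quadrant at the chamber's left. Origin: that of the lid, on the hinge line; the arm runs along its -x at y = 105 mm. Turns stiffly about its +y, was set between 0.45 and 1.15 rad and stays there. The lid is at the mark when its x axis is parallel to the arm's.
- index_tip (a point): End of the index arm (index frame -150, 105, 0 mm).
- canister: Objective canister, cream with a ribbed black screw top, upright cylinder 35 mm across, 58 mm high, 35 to 70 g, standing on the lid. Origin: centre of its underside, +z up.
- mouse: Computer mouse, 108 x 59 x 36 mm, grey, loose on the worktop. Origin: centre of its underside.
- petri_dish: Lidded petri dish, 60 mm across, 13 mm high, loose on the worktop. Origin: centre of its underside.
- tally_counter: Hand tally counter, light grey, 31 x 53 x 50 mm high, loose on the worktop. Origin: centre of its underside.
Things that resemble listed ones, but are neither listed nor needed, are in the scene too. There is more than one size of the canister; the one meant has the size given above.

How it is judged:
By the outcome, as a careful person would: the job done as asked, in the order asked, and still so for the second after the job is handed in, while the arm keeps its last pose, push and grip.
It also fails if it takes over 66 s, if anything falls off the work surface, if the arm or the gripper's body presses on something with over 40 N, if the wrist force passes 120 N, or if a joint passes its speed limit or range.

## Robot

A 7-joint arm with a two-finger parallel gripper is mounted at the origin on a cart in front of the work surface, level with it; the furniture and walls round the work are solid. World frame = base frame: x ahead of the robot, y to its left, z up, the work surface at z = 0. Lengths are in m, angles in rad, forces in N, time in s.
With the tool pointing down it reaches from about 0.35 to 0.9 m from the base axis. Payload 8.1 kg.
Tool frame: the origin (TCP) lies on the centre line of the jaws, within the pads' length; the fingertips stand 8 mm ahead of it and the grasp point (between the pads) lies 11 mm behind it (robot.tips_ahead is the distance from the TCP to the fingertips, in m); z points along the fingers, y is the line along which they close (so a half turn about z gives the same grasp; the last joint's range is limited). The gripper opens to 85 mm and grips with 20 to 120 N. Pads are 22 mm wide; open, the fingers measure 114 mm over their backs; the gripper's body (76 mm by 85 mm) begins 54 mm behind the grasp point. The pads swing forward as they close: fully open they stand 13 mm farther back than shut.
Start: joints at [1.144, 0.434, 0.025, 1.573, -0.012, 1.134, -0.075], TCP at [0.199, -0.593, 0.239] pointing down, gripper open.
Joint ranges: [-2.62, 2.62], [-0.44, 2.09], [-1.27, 1.32], [0.08, 2.57], [-1.32, 4.46], [0.12, 2], [-2.74, 2.74]. Speed limits (rad/s): [2.22, 2.22, 3.01, 3.01, 3.14, 3.14, 3.14].

## Interface

Orientations are given as a unit quaternion [w, x, y, z].
In Python, from bench import robot gives the robot as it stands.
- The arm moves only by the tool apply_moves, never from a script. Its argument "plan" is a list of rows, each an object with "xyz": the shift along the tool's x, y, z in m, a list of three; "delta_rot": the turn, a rotation vector about the tool's x, y, z in rad, a list of three; "fingers": the opening, from 0 (shut) to 1 (fully open). In form: [{"xyz": [dx, dy, dz], "delta_rot": [ax, ay, az], "fingers": fingers}, ...]. A call has 1 to 20 rows; each row is the pose to reach, as a shift and turn from the pose commanded when the call began, along the tool's axes at that moment; what a row does not reach only later rows make up. A row lasts 1/8 s, in which the tool goes at most 62.5 mm and 10.7 degrees, less where a joint would pass 70% of its speed; a pose out of reach is approached as far as the arm can. A call with a gripper value outside its range is refused whole. The fingers move at their own pace and stop on an object; "force" is the grip in N (left out, the last holds). Time passes only in rows, so rows that repeat a pose let the fingers close. It gives the time, the measured TCP pose, the force, the opening and the grip force at its end, in the units of the state.
- robot.observe(): the state, without advancing time (a new reading comes with each control period).
- robot.grab_frame(name): name is "scene" or "top" or "wrist"; returns a dict with "frame" (400x640x3 uint8, blue, green, red), "intrinsics" (3x3 intrinsics, pixels), "extrinsics" (4x4, takes a point from camera to world coordinates); the wrist camera has in their place "mount" (4x4, takes a point from camera to tool coordinates, whose origin is the TCP and whose axes are the flange's). Camera axes: x right, y up, looking along -z (the intrinsics and any distortion apply to the point x, -y, -z); pixel columns grow to the right and rows downward; lengths in m; the calibration is good to about 2 mm. A picture is of the moment at which its call begins: read the wrist's pose just before it. There is no depth.
- robot.job_done(): hands the job in; it is judged then, once.
Trained networks look in the newest picture that a camera, given by its name, has taken for a name from the list of things; names that differ only in an ending like _2 or _b are one class to them, and where a whole thing is asked for, a point or a joint stands for the part that bears it (a point fixed in the world has none). Each returns a list of dicts, best first, with "score" (0 to 1); they miss things now and then, are a little off and sometimes report something else, mostly with a low value. They report only what shows in the picture. A call takes as long as a camera call. They do not tell look-alikes from the thing itself.
- robot.recognise(camera, thing): "location" ([x, y, z] in m, in world coordinates, good to about 4 mm: the middle of the surface that is visible of it).
- robot.cut_out(camera, thing): "region" (400x640 bool, what is visible of it).
- robot.mark_of(camera, thing): "location" ([x, y, z] in m, in world coordinates, good to about 4 mm: a listed point, or the origin of a listed thing).
The state is a dict: "t": time; "joint_pos": joint angles; "joint_vel": joint speeds; "joint_torque": joint torques, N m; "tcp_pos": TCP position; "tool_rot": TCP orientation; "wrist_force": force on the tool from outside, world axes, zero at the start; "moment": the same for the moment, N m; "gripper_width": opening from 0.0 (shut) to 1.0 (fully open); "gripper_force": force on a finger pad.
Only numpy, scipy, OpenCV 4.12 (cv2) and the standard library are available. Lean on these libraries where they do the work, as an engineer would, in place of code of your own. Each camera call takes 0.05 s, during which the arm holds its last target. There are 200 camera calls.

## Working session

There is one attempt and no reset: what is moved stays moved. The work goes in short steps, Python scripts to look and compute and a tool call to move; the robot and the scene stay as the last step left them, time stands still between calls to the robot, and variables do not carry over. Pictures are saved under pics/ and viewed, at most 10 in all, crops included, and the job is handed in when it is done.

Besides the shell and the picture viewer there is one more tool, called after ">>>" as name([rows], argument=value, ...), one row to a line, values as JSON. apply_moves: Moves the arm, as the interface text tells. Its arguments: {"type":"object","properties":{"plan":{"type":"array"},"force":{"type":"number"}},"required":["plan"]}

```bash
mkdir -p pics; cat > h.py <<'E'
from bench import robot
import numpy as np, cv2
from scipy.spatial.transform import Rotation as R
def proj(f,p,E=None):
    E=f["extrinsics"] if E is None else E
    c=np.linalg.inv(E)@np.append(p,1); K=f["intrinsics"]
    q=K@np.array([c[0],-c[1],-c[2]]); return q[:2]/q[2]
def ray(f,uv,E=None):
    E=f["extrinsics"] if E is None else E
    d=np.linalg.inv(f["intrinsics"])@[uv[0],uv[1],1]; d=E[:3,:3]@[d[0],-d[1],-d[2]]
    return E[:3,3],d/np.linalg.norm(d)
def meet(a,b):
    A=[];B=[]
    for o,d in (a,b):
        P=np.eye(3)-np.outer(d,d); A.append(P);B.append(P@o)
    x=np.linalg.lstsq(np.vstack(A),np.hstack(B),rcond=None)[0]
    return x,[np.linalg.norm((np.eye(3)-np.outer(d,d))@(x-o)) for o,d in (a,b)]
E
cat > a.py <<'E'
from h import *
print(robot.observe())
for c in ("scene","top"):
    f=robot.grab_frame(c); cv2.imwrite(f"pics/{c}0.png",f["frame"]); print(c,f["extrinsics"].round(3).tolist(), f.keys())
    for n in ("canister","chamber","lid","lid_bar","index","index_tip","mouse","petri_dish","tally_counter"):
        for k,m in (("rec",robot.recognise),("mark",robot.mark_of)):
            print(n,k,[(round(d["score"],2),np.round(d["location"],3).tolist(),proj(f,d["location"]).round().tolist()) for d in m(c,n)][:4])
E
python3 a.py
```

```text
{'t': 0.0, 'joint_pos': array([ 1.14440509,  0.43522008,  0.02497681,  1.57408881, -0.01164038,
        1.13401636, -0.07507002]), 'joint_vel': array([-0.00202021,  0.00035945,  0.00108376, -0.0003393 ,  0.00081691,
       -0.00078895, -0.00032115]), 'joint_torque': array([ 7.93891468e-04, -6.70471859e+01,  1.02537777e+00, -3.16208518e+01,
        1.56699016e-02,  1.23167544e-02, -6.23709570e-05]), 'tcp_pos': array([ 0.19865151, -0.59206667,  0.23853101]), 'tool_rot': array([-7.72690955e-04,  9.86928054e-01,  1.61159505e-01, -1.81378285e-04]), 'wrist_force': array([ 0.03883291, -0.11814302, -0.01021034]), 'moment': array([ 0.00462911, -0.02470963,  0.03070492]), 'gripper_force': 0.0, 'gripper_width': 1.0024489547578235}
scene [[-0.629, 0.427, -0.649, -0.201], [-0.777, -0.362, 0.515, 0.569], [-0.015, 0.829, 0.559, 0.714], [0.0, 0.0, 0.0, 1.0]] dict_keys(['frame', 'intrinsics', 'extrinsics'])
canister rec [(0.77, [0.493, -0.331, 0.049], [411.0, 173.0]), (0.67, [0.586, -0.344, 0.049], [390.0, 159.0]), (0.49, [0.552, -0.191, 0.087], [362.0, 169.0])]
canister mark [(0.82, [0.561, -0.202, 
[... 1864 characters left out ...]
0.151, 0.074], [384.0, 249.0])]
index rec [(0.65, [0.594, -0.085, 0.132], [358.0, 175.0]), (0.29, [0.533, -0.169, 0.053], [390.0, 205.0])]
index mark []
index_tip rec [(0.6, [0.591, -0.084, 0.134], [357.0, 176.0])]
index_tip mark [(0.49, [0.568, -0.08, 0.166], [356.0, 183.0])]
mouse rec [(0.79, [0.549, 0.141, 0.031], [268.0, 200.0])]
mouse mark [(0.82, [0.555, 0.142, 0.002], [269.0, 199.0])]
petri_dish rec [(0.76, [0.45, 0.273, 0.013], [217.0, 239.0])]
petri_dish mark [(0.66, [0.452, 0.273, 0.001], [218.0, 238.0])]
tally_counter rec [(0.65, [0.595, -0.086, 0.132], [358.0, 174.0]), (0.56, [0.437, 0.024, 0.04], [312.0, 244.0])]
tally_counter mark [(0.54, [0.447, 0.026, 0.002], [312.0, 241.0])]
```

```bash
python3 -c "
import cv2
a=cv2.imread('pics/scene0.png')[110:310,200:466];b=cv2.imread('pics/top0.png')[110:310,200:500]
cv2.imwrite('pics/s1.png',cv2.resize(a,None,fx=3,fy=3,interpolation=2)[:600,:800]);cv2.imwrite('pics/t1.png',cv2.resize(b,None,fx=2.66,fy=2.66,interpolation=2)[:600,:800])"
```

```text
(no output)
```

View pics/s1.png

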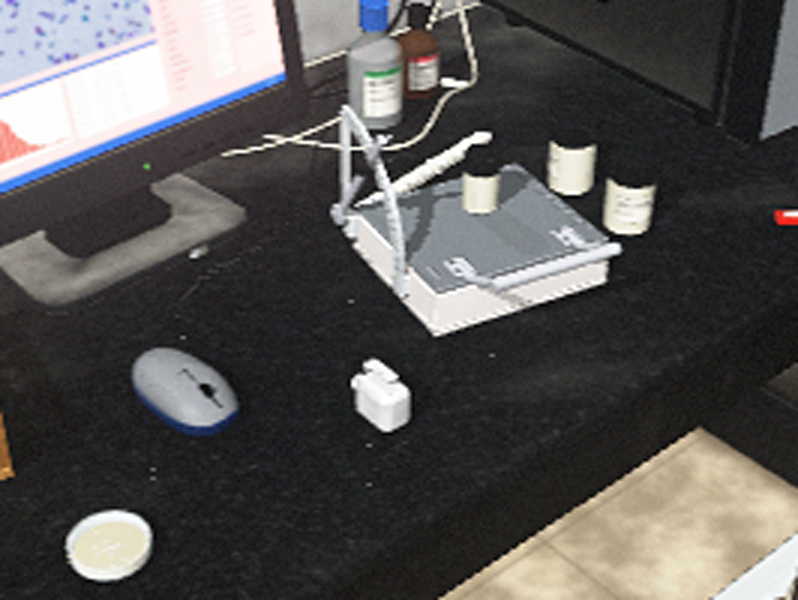

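View pics/t1.png

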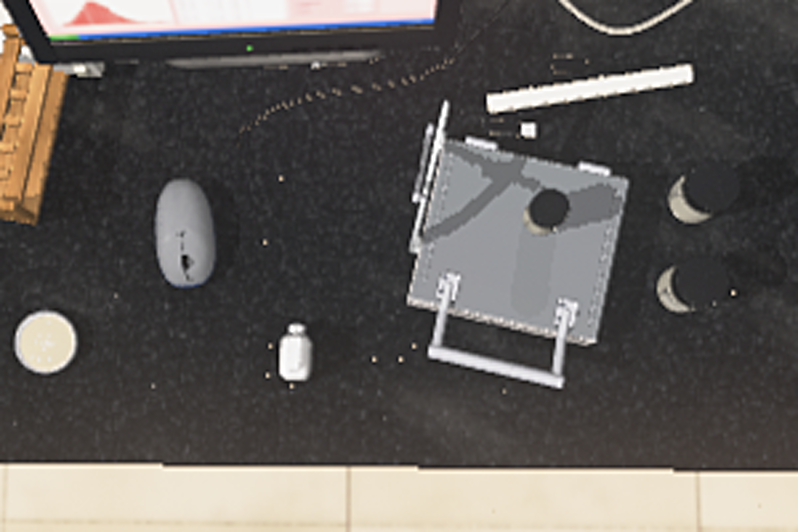

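The scene crop shows the lid with one canister on it at full pixel (360,173). Two larger look-alikes stand on the worktop at (390,165) and (410,178). The one I want is the smaller one on the lid. The top view agrees: lid canister at pixel (404,189), look-alikes at (464,181) and (455,217). I'll move the wrist camera over the lid for the close check.

>>> apply_moves([
  {"xyz": [0,0,-0.06],"delta_rot": [0,0,0],"fingers": 1},
  {"xyz": [0.1,-0.07,-0.12],"delta_rot": [0,0,-0.2],"fingers": 1},
  {"xyz": [0.4,-0.29,-0.12],"delta_rot": [0,0,-1.03],"fingers": 1},
  {"xyz": [0.4,-0.29,-0.12],"delta_rot": [0,0,-1.03],"fingers": 1},
  {"xyz": [0.4,-0.29,-0.12],"delta_rot": [0,0,-1.03],"fingers": 1},
  {"xyz": [0.4,-0.29,-0.12],"delta_rot": [0,0,-1.03],"fingers": 1},
  {"xyz": [0.4,-0.29,-0.12],"delta_rot": [0,0,-1.03],"fingers": 1},
  {"xyz": [0.4,-0.29,-0.12],"delta_rot": [0,0,-1.03],"fingers": 1},
  {"xyz": [0.4,-0.29,-0.12],"delta_rot": [0,0,-1.03],"fingers": 1},
  {"xyz": [0.4,-0.29,-0.12],"delta_rot": [0,0,-1.03],"fingers": 1},
  {"xyz": [0.4,-0.29,-0.12],"delta_rot": [0,0,-1.03],"fingers": 1},
  {"xyz": [0.4,-0.29,-0.12],"delta_rot": [0,0,-1.03],"fingers": 1},
  {"xyz": [0.4,-0.29,-0.12],"delta_rot": [0,0,-1.03],"fingers": 1},
  {"xyz": [0.4,-0.29,-0.12],"delta_rot": [0,0,-1.03],"fingers": 1},
])

```text
t: 3.65
tcp_pos: [0.4854, -0.1911, 0.3593]
tool_rot: [0.0, 0.78, 0.626, -0.0]
wrist_force: [-0.4, -0.1, 0.2]
gripper_width: 1.003
gripper_force: 0.0
```

```bash
cat > w.py <<'E'
import sys
from h import *
def wrist():
    s=robot.observe(); f=robot.grab_frame("wrist")
    q=s["tool_rot"]; T=np.eye(4); T[:3,:3]=R.from_quat(np.r_[q[1:],q[0]]).as_matrix(); T[:3,3]=s["tcp_pos"]
    f["extrinsics"]=T@f["mount"]; return s,f
def look(name,things):
    s,f=wrist(); cv2.imwrite(f"pics/{name}.png",f["frame"])
    print(s["t"],s["tcp_pos"].round(4),s["tool_rot"].round(4),s["joint_pos"].round(2)); print("cam",f["extrinsics"][:3,3].round(3))
    q=s["tool_rot"]; print("axes",R.from_quat(np.r_[q[1:],q[0]]).as_matrix().round(3).tolist())
    for n in things:
        print(n,[(round(d["score"],2),np.round(d["location"],4).tolist(),proj(f,d["location"]).round().tolist()) for d in robot.mark_of("wrist",n)][:3])
    np.savez(f"{name}.npz",E=f["extrinsics"],K=f["intrinsics"])
    return s,f
if __name__=="__main__": look(sys.argv[1],sys.argv[2:])
E
python3 w.py w1 canister chamber lid lid_bar index_tip index
```

```text
3.65 [ 0.4854 -0.1911  0.3593] [ 1.000e-04  7.800e-01  6.258e-01 -1.000e-04] [ 0.6   0.22 -0.41  1.6   0.09  1.34 -0.04]
cam [ 0.502 -0.112  0.493]
axes [[0.217, 0.976, -0.0], [0.976, -0.217, -0.0], [-0.0, -0.0, -1.0]]
canister [(0.93, [0.5961, -0.3572, 0.0009], [405.0, 232.0]), (0.85, [0.5057, -0.3471, 0.0053], [351.0, 238.0]), (0.63, [0.5704, -0.2034, 0.0494], [381.0, 151.0])]
chamber [(0.86, [0.552, -0.1841, -0.0018], [361.0, 136.0])]
lid [(0.58, [0.6285, -0.2013, 0.0433], [421.0, 140.0])]
lid_bar [(0.86, [0.4321, -0.1543, 0.0758], [273.0, 141.0])]
index_tip [(0.68, [0.5647, -0.0802, 0.1602], [376.0, 45.0])]
index []
```

View pics/w1.png

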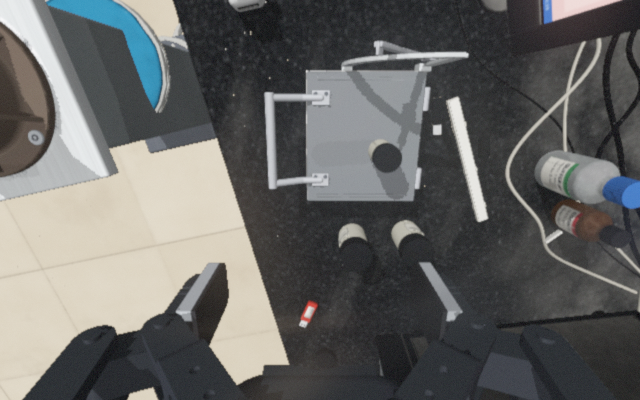

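The wrist view shows the lid canister with its cap at pixel (387,157) and its base at about (381,151). It is narrower than the look-alikes at (351,238) and (405,232). The index arm tip is at about (378,45) and the bar at (272,140). Next I triangulate the cap.

```bash
cat > tri.py <<'E'
from h import *
def ell(img,uv,thr=60,r=22):
    x,y=map(int,uv); p=cv2.cvtColor(img,cv2.COLOR_BGR2GRAY)[y-r:y+r,x-r:x+r]
    m=(p<thr).astype(np.uint8); n,l,st,c=cv2.connectedComponentsWithStats(m); k=l[r,r]; return c[k]+[x-r,y-r],st[k]
w=np.load("w1.npz"); fw={"intrinsics":w["K"],"extrinsics":w["E"]}
ft=robot.grab_frame("top"); fs=robot.grab_frame("scene")
iw=cv2.imread("pics/w1.png"); it=cv2.imread("pics/top0.png")
cw=ell(iw,(387,157)); ct=ell(it,(406,188)); print(cw,ct)
print(meet(ray(fw,cw[0]),ray(ft,ct[0])))
for p in ([.566,-.2,.1065],[.566,-.2,.0485]): print([proj(f,p).round(1) for f in (fw,ft,fs)])
# table edge / place check
for d in ([.405,-.335,0],): print(proj(ft,d))
E
python3 tri.py
python3 -c "
import cv2
a=cv2.imread('pics/w1.png')[20:210,250:500]
cv2.imwrite('pics/w1c.png',cv2.resize(a,None,fx=3.1,fy=3.1,interpolation=2))"
```

```text
(array([386.40362225, 156.17658473]), array([   0,    0,   44,   44, 1546], dtype=int32)) (array([406.07051282, 187.87179487]), array([ 15,  15,  15,  15, 156], dtype=int32))
(array([ 0.57380323, -0.20701742,  0.07296217]), [np.float64(0.0004981458325688067), np.float64(0.0004981458325688682)])
[array([385.2, 157. ]), array([405.4, 188.8]), array([361. , 160.3])]
[array([376.9, 149.3]), array([401.7, 192.8]), array([360.1, 178.3])]
[452.78944151 258.04735506]
```

View pics/w1c.png

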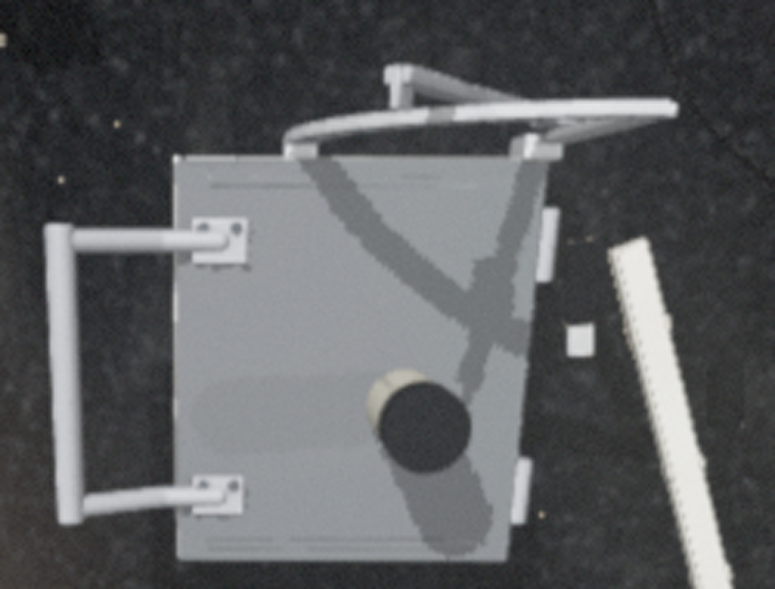

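>>> apply_moves([
  {"xyz": [0.008,0.083,0.06],"delta_rot": [0,0,0],"fingers": 1},
  {"xyz": [0.008,0.083,0.12],"delta_rot": [0,0,0],"fingers": 1},
  {"xyz": [0.008,0.083,0.16],"delta_rot": [0,0,0],"fingers": 1},
  {"xyz": [0.008,0.083,0.18],"delta_rot": [0,0,0],"fingers": 1},
  {"xyz": [0.008,0.083,0.18],"delta_rot": [0,0,0],"fingers": 1},
])

```text
t: 4.72
tcp_pos: [0.5674, -0.2001, 0.1772]
tool_rot: [-0.002, 0.779, 0.626, -0.001]
wrist_force: [0.4, -0.4, 0.5]
gripper_width: 1.0
gripper_force: 0.0
```

```bash
python3 w.py w2 canister index_tip lid_bar; cat > x.py <<'E'
from h import *
w=np.load("w2.npz"); f={"intrinsics":w["K"],"extrinsics":w["E"]}
for p in ([.568,-.2015,.1065],[.568,-.2015,.0485]): print(proj(f,p).round(1))
i=cv2.imread("pics/w2.png"); 
cv2.imwrite("pics/w2c.png",i)
E
python3 x.py
```

```text
4.725 [ 0.5674 -0.2001  0.1772] [-0.0018  0.7795  0.6264 -0.0012] [ 0.52  0.49 -0.39  1.68  0.21  1.02 -0.15]
cam [ 0.585 -0.121  0.311]
axes [[0.215, 0.977, -0.004], [0.977, -0.215, 0.001], [0.0, -0.004, -1.0]]
canister [(0.84, [0.5054, -0.3471, 0.0045], [295.0, 313.0]), (0.72, [0.6006, -0.3586, 0.0039], [378.0, 306.0]), (0.6, [0.5654, -0.2032, 0.0483], [319.0, 198.0])]
index_tip []
lid_bar []
[321.5 220.3]
[321.2 195.2]
```

View pics/w2.png

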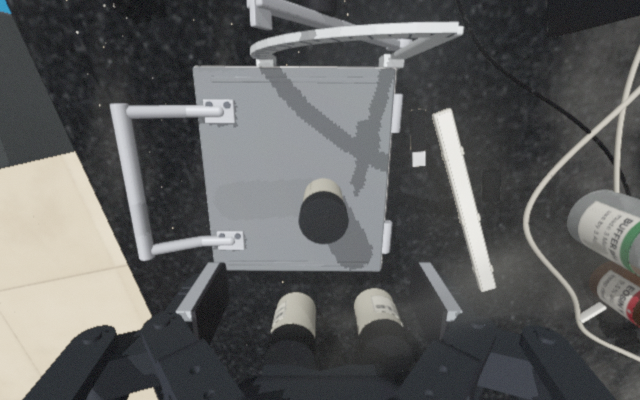

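The canister cap is at pixel (323,220), within 2 px of the prediction and centred between the fingers. I descend and grip.

>>> apply_moves([
  {"xyz": [-0.001,0.001,0.03],"delta_rot": [0,0,0],"fingers": 1},
  {"xyz": [-0.001,0.001,0.055],"delta_rot": [0,0,0],"fingers": 1},
  {"xyz": [-0.001,0.001,0.08],"delta_rot": [0,0,0],"fingers": 1},
  {"xyz": [-0.001,0.001,0.1],"delta_rot": [0,0,0],"fingers": 1},
  {"xyz": [-0.001,0.001,0.1],"delta_rot": [0,0,0],"fingers": 0.6},
  {"xyz": [-0.001,0.001,0.1],"delta_rot": [0,0,0],"fingers": 0.3},
  {"xyz": [-0.001,0.001,0.1],"delta_rot": [0,0,0],"fingers": 0},
  {"xyz": [-0.001,0.001,0.1],"delta_rot": [0,0,0],"fingers": 0},
  {"xyz": [-0.001,0.001,0.1],"delta_rot": [0,0,0],"fingers": 0},
  {"xyz": [-0.001,0.001,0.1],"delta_rot": [0,0,0],"fingers": 0},
  {"xyz": [-0.001,0.001,0.1],"delta_rot": [0,0,0],"fingers": 0},
], force=25)

```text
t: 6.3
tcp_pos: [0.5702, -0.2019, 0.0808]
tool_rot: [0.001, 0.78, 0.626, 0.001]
wrist_force: [-1.9, -0.4, 6.7]
gripper_width: 0.389
gripper_force: 24.4
```

>>> apply_moves([
  {"xyz": [0,0,-0.01],"delta_rot": [0,0,0],"fingers": 0},
  {"xyz": [0,0,-0.04],"delta_rot": [0,0,0],"fingers": 0},
  {"xyz": [0,0,-0.08],"delta_rot": [0,0,0],"fingers": 0},
  {"xyz": [0,0,-0.1],"delta_rot": [0,0,0],"fingers": 0},
  {"xyz": [-0.02,-0.016,-0.1],"delta_rot": [0,0,0],"fingers": 0},
  {"xyz": [-0.05,-0.04,-0.1],"delta_rot": [0,0,0],"fingers": 0},
  {"xyz": [-0.085,-0.068,-0.1],"delta_rot": [0,0,0],"fingers": 0},
  {"xyz": [-0.12,-0.096,-0.1],"delta_rot": [0,0,0],"fingers": 0},
  {"xyz": [-0.15,-0.12,-0.1],"delta_rot": [0,0,0],"fingers": 0},
  {"xyz": [-0.165,-0.132,-0.1],"delta_rot": [0,0,0],"fingers": 0},
  {"xyz": [-0.165,-0.132,-0.08],"delta_rot": [0,0,0],"fingers": 0},
  {"xyz": [-0.165,-0.132,-0.05],"delta_rot": [0,0,0],"fingers": 0},
  {"xyz": [-0.165,-0.132,-0.02],"delta_rot": [0,0,0],"fingers": 0},
  {"xyz": [-0.165,-0.132,0.0],"delta_rot": [0,0,0],"fingers": 0},
  {"xyz": [-0.165,-0.132,0.0],"delta_rot": [0,0,0],"fingers": 0},
])

```text
t: 8.18
tcp_pos: [0.4042, -0.3338, 0.0787]
tool_rot: [-0.001, 0.779, 0.626, -0.0]
wrist_force: [0.5, 0.7, -0.8]
gripper_width: 0.394
gripper_force: 25.0
```

```bash
python3 - <<'E'
from h import *
fs=robot.grab_frame("scene"); ft=robot.grab_frame("top")
a=cv2.resize(fs["frame"][100:300,300:500],None,fx=2,fy=2,interpolation=2);b=cv2.resize(ft["frame"][130:330,320:520],None,fx=2,fy=2,interpolation=2)
cv2.imwrite("pics/p1.png",np.hstack([a,b]))
for c in("scene","top"): print([(round(d["score"],2),np.round(d["location"],3).tolist()) for d in robot.mark_of(c,"canister")])
s=robot.observe();print(s["gripper_width"],s["gripper_force"],s["tcp_pos"])
E
```

```text
[(0.69, [0.598, -0.357, 0.001]), (0.6, [0.504, -0.345, -0.002])]
[(0.66, [0.507, -0.345, -0.002]), (0.64, [0.598, -0.356, -0.004])]
0.39651874804673637 25.043351946405892 [ 0.40562882 -0.33477107  0.08057262]
```

View pics/p1.png

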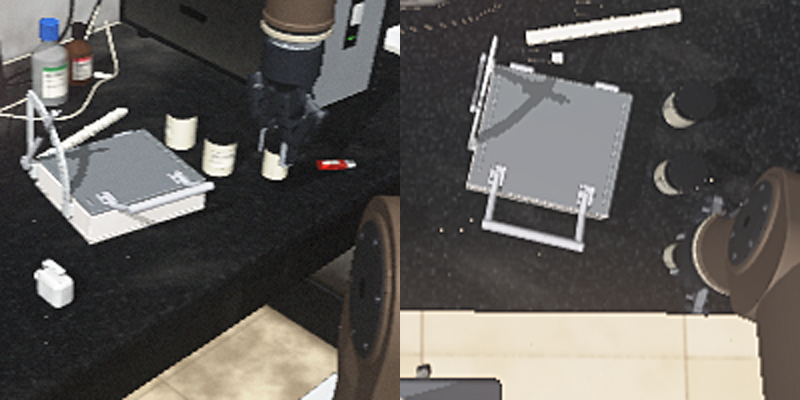

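The canister hangs upright in the fingers at crop pixel (275,160), clear of the look-alikes. I lower it.

>>> apply_moves([
  {"xyz": [0,0,0.02],"delta_rot": [0,0,0],"fingers": 0},
  {"xyz": [0,0,0.035],"delta_rot": [0,0,0],"fingers": 0},
  {"xyz": [0,0,0.042],"delta_rot": [0,0,0],"fingers": 0},
  {"xyz": [0,0,0.046],"delta_rot": [0,0,0],"fingers": 0},
  {"xyz": [0,0,0.046],"delta_rot": [0,0,0],"fingers": 0},
])

```text
t: 9.0
tcp_pos: [0.405, -0.3343, 0.0333]
tool_rot: [-0.0, 0.78, 0.626, -0.0]
wrist_force: [0.2, -0.2, -0.6]
gripper_width: 0.396
gripper_force: 25.1
```

>>> apply_moves([
  {"xyz": [0,0,0.001],"delta_rot": [0,0,0],"fingers": 0},
  {"xyz": [0,0,0.002],"delta_rot": [0,0,0],"fingers": 0},
  {"xyz": [0,0,0.002],"delta_rot": [0,0,0],"fingers": 0},
])

```text
t: 9.38
tcp_pos: [0.4052, -0.3346, 0.0323]
tool_rot: [0.001, 0.78, 0.626, -0.0]
wrist_force: [-1.5, 2.3, 10.2]
gripper_width: 0.388
gripper_force: 25.9
```

>>> apply_moves([
  {"xyz": [0,0,-0.001],"delta_rot": [0,0,0],"fingers": 0.45},
  {"xyz": [0,0,-0.001],"delta_rot": [0,0,0],"fingers": 0.6},
  {"xyz": [0,0,-0.001],"delta_rot": [0,0,0],"fingers": 0.7},
  {"xyz": [0,0,-0.001],"delta_rot": [0,0,0],"fingers": 0.7},
  {"xyz": [0,0,-0.03],"delta_rot": [0,0,0],"fingers": 0.7},
  {"xyz": [0,0,-0.08],"delta_rot": [0,0,0],"fingers": 0.7},
  {"xyz": [0,0,-0.14],"delta_rot": [0,0,0],"fingers": 0.7},
  {"xyz": [0.04,0,-0.18],"delta_rot": [0,0,0],"fingers": 0.7},
  {"xyz": [0.1,0,-0.18],"delta_rot": [0,0,0],"fingers": 0.7},
  {"xyz": [0.15,-0.01,-0.18],"delta_rot": [0,0,0],"fingers": 0.7},
  {"xyz": [0.18,-0.016,-0.17],"delta_rot": [0,0,0],"fingers": 0.7},
  {"xyz": [0.18,-0.016,-0.17],"delta_rot": [0,0,0],"fingers": 0.7},
  {"xyz": [0.18,-0.016,-0.17],"delta_rot": [0,0,0],"fingers": 0.7},
])

```text
t: 11.0
tcp_pos: [0.428, -0.1558, 0.2014]
tool_rot: [0.0, 0.78, 0.626, -0.0]
wrist_force: [0.4, -0.9, -0.2]
gripper_width: 0.7
gripper_force: 0.0
```

```bash
python3 w.py w3 lid_bar lid index_tip chamber
python3 - <<'E'
from h import *
fs=robot.grab_frame("scene"); ft=robot.grab_frame("top")
w=cv2.imread("pics/w3.png")
a=cv2.resize(fs["frame"][120:220,300:460],(320,200),interpolation=2);b=cv2.resize(ft["frame"][150:290,330:480],(320,299),interpolation=2)
c=np.zeros((600,320,3),np.uint8); c[:200]=a; c[200:499]=b
cv2.imwrite("pics/w3v.png",np.hstack([cv2.copyMakeBorder(w[:,:480],0,200,0,0,0),c]))
for c in("scene","top"):
  print([(round(d["score"],2),np.round(d["location"],3).tolist()) for d in robot.mark_of(c,"canister")])
  for n in("lid_bar","index_tip"):print(n,[(round(d["score"],2),np.round(d["location"],4).tolist()) for d in robot.mark_of(c,n)])
E
```

```text
11.0 [ 0.428  -0.1558  0.2014] [ 2.000e-04  7.797e-01  6.262e-01 -2.000e-04] [ 0.64  0.24 -0.48  1.99  0.14  0.94 -0.13]
cam [ 0.445 -0.076  0.335]
axes [[0.216, 0.976, -0.0], [0.976, -0.216, -0.0], [-0.0, 0.0, -1.0]]
lid_bar [(0.88, [0.4339, -0.1564, 0.0753], [326.0, 194.0])]
lid [(0.97, [0.6236, -0.2014, 0.0425], [530.0, 187.0])]
index_tip [(0.73, [0.6292, -0.2025, 0.0417], [535.0, 187.0]), (0.67, [0.5666, -0.0774, 0.1601], [559.0, 41.0])]
chamber [(0.57, [0.5487, -0.1837, -0.0002], [434.0, 175.0]), (0.25, [0.5616, -0.0784, 0.1592], [547.0, 46.0])]
[(0.88, [0.598, -0.356, -0.002]), (0.64, [0.397, -0.334, 0.0]), (0.6, [0.507, -0.342, -0.003])]
lid_bar [(0.87, [0.4276, -0.158, 0.0701]), (0.61, [0.5655, -0.0799, 0.1631])]
index_tip [(0.68, [0.565, -0.0785, 0.1655])]
[(0.55, [0.597, -0.357, -0.001])]
lid_bar [(0.69, [0.4237, -0.1517, 0.0741])]
index_tip [(0.57, [0.5674, -0.0822, 0.1626])]
```

View pics/w3v.png

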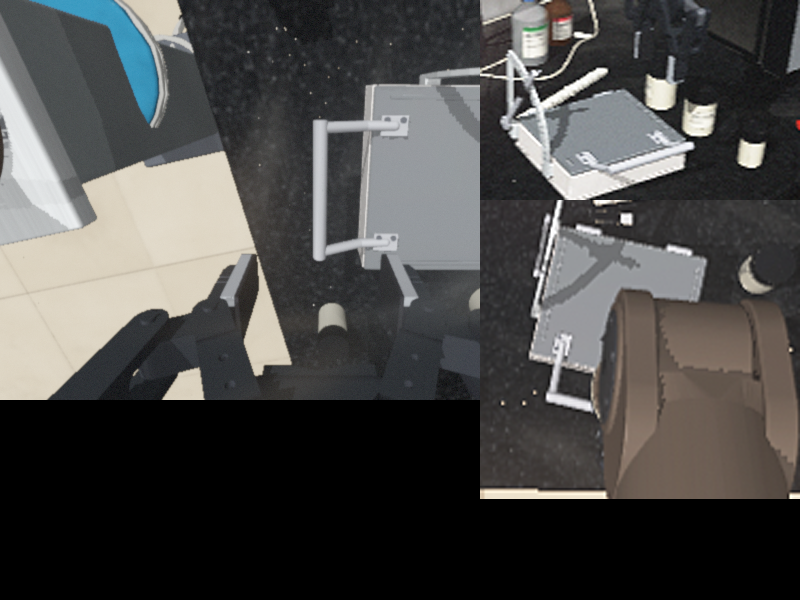

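The released canister stands upright at inset pixel (750,150). The bar runs from (320,121) to (320,260) in the wrist picture, parallel to the tool's x axis.

```bash
python3 - <<'E'
from h import *
L=lambda n:{"intrinsics":np.load(n+".npz")["K"],"extrinsics":np.load(n+".npz")["E"]}
a,b,c=L("w1"),L("w2"),L("w3")
print(meet(ray(a,(272,140.5)),ray(c,(320,190))),meet(ray(a,(272,140.5)),ray(b,(132,181))),meet(ray(b,(132,181)),ray(c,(320,190))))
o,d=ray(c,(320,190)); print(o+d*(.072-o[2])/d[2]); o,d=ray(a,(272,140.5)); print(o+d*(.072-o[2])/d[2]) 
E
```

```text
(array([ 0.42866695, -0.1550388 ,  0.06402435]), [np.float64(6.249109151960709e-05), np.float64(6.249109152028726e-05)]) (array([ 0.43068448, -0.15246139,  0.07580133]), [np.float64(0.0013497897472602364), np.float64(0.0013497897472601707)]) (array([ 0.42932316, -0.15174548,  0.07399973]), [np.float64(0.00042652632055238584), np.float64(0.00042652632055237256)])
[ 0.42908916 -0.15275626  0.072     ]
[ 0.43008858 -0.15420012  0.072     ]
```

>>> apply_moves([
  {"xyz": [0.002,0.001,0.03],"delta_rot": [0,0,0],"fingers": 0.5},
  {"xyz": [0.002,0.001,0.07],"delta_rot": [0,0,0],"fingers": 0.5},
  {"xyz": [0.002,0.001,0.105],"delta_rot": [0,0,0],"fingers": 0.5},
  {"xyz": [0.002,0.001,0.13],"delta_rot": [0,0,0],"fingers": 0.5},
  {"xyz": [0.002,0.001,0.14],"delta_rot": [0,0,0],"fingers": 0.5},
  {"xyz": [0.002,0.001,0.14],"delta_rot": [0,0,0],"fingers": 0.3},
  {"xyz": [0.002,0.001,0.14],"delta_rot": [0,0,0],"fingers": 0},
  {"xyz": [0.002,0.001,0.14],"delta_rot": [0,0,0],"fingers": 0},
  {"xyz": [0.002,0.001,0.14],"delta_rot": [0,0,0],"fingers": 0},
  {"xyz": [0.002,0.001,0.14],"delta_rot": [0,0,0],"fingers": 0},
], force=50)

```text
t: 12.9
tcp_pos: [0.4295, -0.1534, 0.0621]
tool_rot: [0.0, 0.78, 0.626, 0.0]
wrist_force: [-4.1, 1.8, 6.7]
gripper_width: 0.12
gripper_force: 49.1
```

```bash
python3 w.py w4 lid_bar | head -3
python3 - <<'E'
import numpy as np
# arc in tool frame: tool y = chamber +x, tool z down
g=lambda a:np.array([-.205*np.cos(a)+.03*np.sin(a),.205*np.sin(a)+.03*np.cos(a)])
for a in np.arange(.05,.96,.05): d=g(a)-g(0); print(round(a,2),d.round(4))
E
```

```text
12.9 [ 0.4295 -0.1534  0.0621] [3.000e-04 7.796e-01 6.263e-01 0.000e+00] [ 0.54  0.45 -0.4   2.14  0.31  0.61 -0.3 ]
cam [ 0.446 -0.074  0.196]
axes [[0.215, 0.977, 0.0], [0.977, -0.215, -0.001], [-0.0, 0.001, -1.0]]
0.05 [0.0018 0.0102]
0.1 [0.004  0.0203]
0.15 [0.0068 0.0303]
0.2 [0.01   0.0401]
0.25 [0.0138 0.0498]
0.3 [0.018  0.0592]
0.35 [0.0227 0.0685]
0.4 [0.0279 0.0775]
0.45 [0.0335 0.0862]
0.5 [0.0395 0.0946]
0.55 [0.0459 0.1027]
0.6 [0.0527 0.1105]
0.65 [0.06   0.1179]
0.7 [0.0675 0.125 ]
0.75 [0.0755 0.1317]
0.8 [0.0837 0.138 ]
0.85 [0.0922 0.1438]
0.9 [0.1011 0.1492]
0.95 [0.1102 0.1542]
```

>>> apply_moves([
  {"xyz": [0,0.002,-0.01],"delta_rot": [0,0,0],"fingers": 0},
  {"xyz": [0,0.004,-0.02],"delta_rot": [0,0,0],"fingers": 0},
  {"xyz": [0,0.007,-0.03],"delta_rot": [0,0,0],"fingers": 0},
  {"xyz": [0,0.01,-0.04],"delta_rot": [0,0,0],"fingers": 0},
  {"xyz": [0,0.014,-0.05],"delta_rot": [0,0,0],"fingers": 0},
  {"xyz": [0,0.018,-0.059],"delta_rot": [0,0,0],"fingers": 0},
  {"xyz": [0,0.023,-0.0685],"delta_rot": [0,0,0],"fingers": 0},
  {"xyz": [0,0.028,-0.0775],"delta_rot": [0,0,0],"fingers": 0},
  {"xyz": [0,0.0335,-0.086],"delta_rot": [0,0,0],"fingers": 0},
  {"xyz": [0,0.0395,-0.0945],"delta_rot": [0,0,0],"fingers": 0},
  {"xyz": [0,0.0395,-0.0945],"delta_rot": [0,0,0],"fingers": 0},
])

```text
t: 14.38
tcp_pos: [0.4658, -0.1616, 0.1565]
tool_rot: [-0.001, 0.78, 0.626, -0.002]
wrist_force: [-12.9, 3.4, 8.3]
gripper_width: 0.117
gripper_force: 48.9
```

>>> apply_moves([
  {"xyz": [0,0.0055,-0.0085],"delta_rot": [0,0,0],"fingers": 0},
  {"xyz": [0,0.0115,-0.0168],"delta_rot": [0,0,0],"fingers": 0},
  {"xyz": [0,0.0185,-0.0245],"delta_rot": [0,0,0],"fingers": 0},
  {"xyz": [0,0.026,-0.0315],"delta_rot": [0,0,0],"fingers": 0},
  {"xyz": [0,0.034,-0.038],"delta_rot": [0,0,0],"fingers": 0},
  {"xyz": [0,0.042,-0.0445],"delta_rot": [0,0,0],"fingers": 0},
  {"xyz": [0,0.0505,-0.0505],"delta_rot": [0,0,0],"fingers": 0},
  {"xyz": [0,0.0595,-0.056],"delta_rot": [0,0,0],"fingers": 0},
  {"xyz": [0,0.065,-0.0593],"delta_rot": [0,0,0],"fingers": 0},
  {"xyz": [0,0.065,-0.0593],"delta_rot": [0,0,0],"fingers": 0},
  {"xyz": [0,0.065,-0.0593],"delta_rot": [0,0,0],"fingers": 0},
])

```text
t: 15.75
tcp_pos: [0.5319, -0.1766, 0.2169]
tool_rot: [0.001, 0.78, 0.626, 0.0]
wrist_force: [-7.0, -0.0, 9.4]
gripper_width: 0.119
gripper_force: 51.1
```

```bash
python3 w.py w5 lid_bar lid index_tip
python3 - <<'E'
from h import *
fs=robot.grab_frame("scene"); ft=robot.grab_frame("top")
cv2.imwrite("pics/s5raw.png",fs["frame"]);cv2.imwrite("pics/t5raw.png",ft["frame"])
np.savez("s.npz",E=fs["extrinsics"],K=fs["intrinsics"])
w=cv2.imread("pics/w5.png")
a=cv2.resize(fs["frame"][120:240,290:410],(600,600),interpolation=2)
cv2.imwrite("pics/s5.png",a)
for c in("scene","top"):
  for n in("lid_bar","index_tip","lid"):print(n,[(round(d["score"],2),np.round(d["location"],4).tolist()) for d in robot.mark_of(c,n)])
E
```

```text
15.75 [ 0.5319 -0.1766  0.2169] [1.000e-03 7.797e-01 6.261e-01 1.000e-04] [ 0.56  0.39 -0.45  1.74  0.2   1.06 -0.18]
cam [ 0.549 -0.097  0.351]
axes [[0.216, 0.976, 0.001], [0.976, -0.216, -0.001], [-0.001, 0.002, -1.0]]
lid_bar [(0.75, [0.5355, -0.183, 0.2288], [331.0, 298.0])]
lid [(0.71, [0.628, -0.2013, 0.0445], [419.0, 184.0])]
index_tip [(0.58, [0.5666, -0.0791, 0.1621], [344.0, 53.0])]
lid_bar [(0.6, [0.5302, -0.1788, 0.2199])]
index_tip [(0.52, [0.5666, -0.0811, 0.1654])]
lid [(0.97, [0.6296, -0.2011, 0.0426])]
lid_bar [(0.58, [0.5283, -0.1754, 0.2246])]
index_tip [(0.54, [0.5692, -0.082, 0.1641])]
lid [(0.97, [0.6267, -0.1998, 0.0461]), (0.44, [0.5647, -0.0819, 0.1655])]
```

View pics/s5.png

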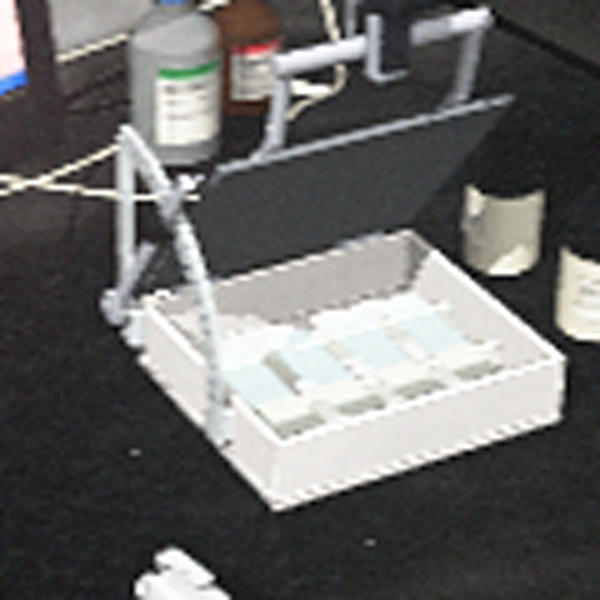

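View pics/w5.png

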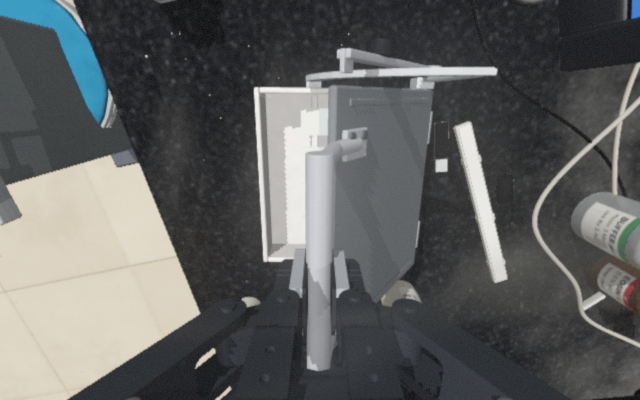

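The scene shows the lid raised about in line with the arm (tip near pixel (327,157)), held by the bar. In the wrist view the lid's left corners are at (331,86) and (433,90), and the arm tip is at about (345,55). I now compare the two angles with one model and overlay.

```bash
cat > fit.py <<'E'
from h import *
from scipy.optimize import least_squares
L=lambda n:{"intrinsics":np.load(n+".npz")["K"],"extrinsics":np.load(n+".npz")["E"]}
fw,fs,f1,f2=L("w5"),L("s"),L("w1"),L("w2")
def P(h,yaw,a,p): return np.array([h[0],h[1],.0425])+R.from_euler("ZY",[yaw,a]).apply(np.array(p)/1000)
c0=250,20; c1=(250,20); 
obs=[(fw,(331,86),(-159,89,6)),(fw,(433,90),(-2,89,6)),(fs,(333,154.4),(-159,89,6)),(fs,(392.4,139.4),(-159,-89,6)),(fs,(345,133),(-205,62,30)),(fs,(388,123.6),(-205,-62,30)),(fw,(319,151),(-205,62,36))]
shut=[(f1,(250+177/3.1,20+157/3.1),(-159,89,6)),(f1,(250+178/3.1,20+558/3.1),(-159,-89,6)),(f1,(250+505/3.1,20+560/3.1),(-2,-89,6)),(f2,(194,68),(-159,89,6)),(f2,(212,270),(-159,-89,6)),(f2,(381,269),(-2,-89,6))]
def res(v): return np.concatenate([proj(f,P(v[:2],v[2],v[3],p))-u for f,u,p in obs]+[proj(f,P(v[:2],v[2],0,p))-u for f,u,p in shut])
r=least_squares(res,[.628,-.201,-.218,.94],loss="soft_l1"); print(r.x.round(4)); print(r.fun.reshape(-1,2).round(1).tolist())
h,yaw=r.x[:2],r.x[2]
for s,o in ((cv2.imread("pics/w5.png"),(fw,310,35,"w")),(cv2.imread("pics/s5raw.png"),(fs,295,140,"s"))):
    f,x0,y0,n=o; k=6; wd,ht=(130,100) if n=="w" else (65,60); k=400//wd if n=="w" else 6
    im=cv2.resize(s[y0:y0+ht,x0:x0+wd],None,fx=k,fy=k,interpolation=cv2.INTER_CUBIC)
    g=lambda p,a:tuple(int(round(z)) for z in (proj(f,P(h,yaw,a,p))-[x0,y0]+.5)*k)
    for a,col in ((.9,(0,0,255)),(.95,(0,255,0)),(1.0,(255,100,0))):
        for z in(-4.5,4.5): cv2.line(im,g((-150,107.5,z),a),g((-20,107.5,z),a),col,1,16)
    cv2.line(im,g((-159,89,6),r.x[3]),g((-2,89,6),r.x[3]),(255,0,255),1,16)
    globals()["im"+n]=cv2.copyMakeBorder(im,0,400-im.shape[0],0,400-im.shape[1],0)
cv2.imwrite("pics/ov.png",np.hstack([imw,ims]))
E
python3 fit.py
```

```text
[ 0.6286 -0.2015 -0.2287  0.8905]
[[-0.8, -2.0], [2.2, -0.5], [1.1, -1.1], [0.8, -0.8], [0.9, 1.4], [0.2, 0.9], [0.5, 0.9], [-0.1, -0.7], [-0.4, 0.4], [0.7, 0.9], [-1.9, -3.1], [1.6, 0.3], [-0.3, 3.5]]
```

View pics/ov.png

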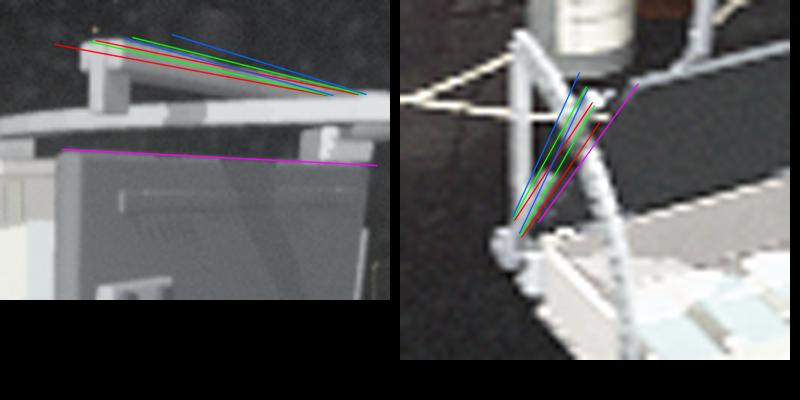

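```bash
sed -i 's/(fw,(331,86),(-159,89,6))/(fw,(331,86),(-159,89,0)),(fw,(336.5,86),(-159,89,6))/; s/(fs,(333,154.4),(-159,89,6)),(fs,(392.4,139.4),(-159,-89,6))/(fs,(333,154.4),(-159,89,3)),(fs,(392.4,139.4),(-159,-89,3))/' fit.py
cat >> fit.py <<'E'
# in the one wrist picture: arm tip end, left edge of end face
for a in np.arange(.9,1.01,.02): print(round(a,2),[proj(fw,P(h,yaw,a,p)).round(1).tolist() for p in((-150,107.5,-4.5),(-150,107.5,4.5))])
for n in("lid",): print([proj(fw,P(h,yaw,a,(-159,89,0))).round(1).tolist() for a in(.9,.92,.94,.96)])
s=cv2.cvtColor(cv2.imread("pics/w5.png"),cv2.COLOR_BGR2GRAY)
for y in(49,50,51,52,54,56): print(y,s[y,330:362].tolist())
for y in(88,92,96): print(y,s[y,324:344].tolist())
E
python3 fit.py
```

```text
[ 0.6289 -0.2022 -0.2321  0.8999]
[[-6.1, -1.4], [-2.6, -1.5], [3.0, 0.3], [1.3, -0.7], [1.1, -0.4], [0.5, 0.7], [-0.1, 0.2], [6.5, 2.0], [0.4, -0.7], [-0.3, 0.4], [0.8, 1.2], [-0.9, -3.0], [1.7, 0.4], [-0.2, 4.1]]
0.9 [[329.1, 49.6], [342.5, 48.4]]
0.92 [[333.4, 49.2], [347.3, 48.0]]
0.94 [[337.9, 48.8], [352.3, 47.7]]
0.96 [[342.5, 48.4], [357.4, 47.3]]
0.98 [[347.3, 48.0], [362.7, 46.9]]
1.0 [[352.3, 47.7], [368.1, 46.6]]
[[325.0, 84.6], [329.7, 84.6], [334.7, 84.6], [339.7, 84.5]]
49 [41, 50, 47, 50, 52, 50, 61, 111, 155, 167, 173, 193, 200, 201, 199, 181, 195, 204, 207, 207, 196, 165, 148, 137, 132, 127, 116, 97, 80, 74, 68, 65]
50 [47, 46, 46, 46, 43, 52, 82, 162, 196, 203, 200, 202, 204, 205, 201, 183, 199, 207, 209, 209, 200, 168, 154, 152, 154, 154, 151, 141, 135, 130, 115, 109]
51 [54, 50, 49, 44, 49, 55, 96, 184, 205, 205, 203, 202, 204, 205, 199, 187, 201, 206, 209, 208, 196, 164, 149, 149, 148, 149, 152, 154, 155, 158, 151, 145]
52 [47, 49, 53, 48, 48, 48, 99, 187, 203, 204, 203, 203, 203, 204, 199, 186, 199, 206, 207, 206, 190, 160, 146, 144, 147, 146, 148, 150, 148, 149, 149, 151]
54 [54, 50, 53, 52, 50, 54, 94, 181, 197, 193, 200, 203, 203, 204, 194, 190, 199, 202, 205, 203, 185, 153, 141, 141, 144, 144, 144, 143, 144, 145, 146, 146]
56 [62, 68, 61, 55, 52, 59, 103, 181, 193, 187, 197, 203, 203, 203, 188, 181, 188, 191, 194, 191, 169, 144, 136, 137, 136, 139, 137, 139, 139, 140, 144, 143]
88 [159, 157, 162, 161, 150, 143, 148, 150, 153, 156, 156, 155, 142, 123, 113, 109, 110, 113, 113, 114]
92 [188, 185, 185, 183, 155, 143, 146, 151, 151, 154, 155, 152, 141, 121, 111, 109, 105, 109, 108, 105]
96 [189, 190, 188, 186, 157, 147, 148, 151, 154, 154, 152, 151, 139, 120, 111, 109, 108, 107, 109, 106]
```

The wrist picture puts the arm at about 0.933 and the lid at about 0.912 rad. The network points give the same gap. I raise the lid by 0.022 rad, which is 4 mm back and 2 mm up.

>>> apply_moves([
  {"xyz": [0,0.002,-0.001],"delta_rot": [0,0,0],"fingers": 0},
  {"xyz": [0,0.004,-0.002],"delta_rot": [0,0,0],"fingers": 0},
  {"xyz": [0,0.004,-0.002],"delta_rot": [0,0,0],"fingers": 0},
  {"xyz": [0,0.004,-0.002],"delta_rot": [0,0,0],"fingers": 0},
])

```text
t: 16.85
tcp_pos: [0.5356, -0.1774, 0.2189]
tool_rot: [0.001, 0.78, 0.626, -0.0]
wrist_force: [-7.5, -0.1, 10.1]
gripper_width: 0.119
gripper_force: 51.2
```

```bash
cat > chk.py <<'E'
from h import *; from w import look
from scipy.optimize import brentq
s,f=look("w6",["index_tip","lid_bar","lid"]); g=cv2.cvtColor(f["frame"],cv2.COLOR_BGR2GRAY)
h,yaw=[.6289,-.2015],-.222
def P(a,p): return np.array([h[0],h[1],.0425])+R.from_euler("ZY",[yaw,a]).apply(np.array(p)/1000)
tip=proj(f,P(.93,(-150,107.5,0))); cor=proj(f,P(.93,(-159,80,3))); print(tip,cor)
for y in range(int(tip[1])+2,int(tip[1])+6): print(y,int(tip[0])-20,g[y,int(tip[0])-20:int(tip[0])+20].tolist())
for y in (int(cor[1]),int(cor[1])+4): print(y,int(cor[0])-14,g[y,int(cor[0])-14:int(cor[0])+16].tolist())
for a in(.9,.92,.94,.96,.98): print(a,"arm",proj(f,P(a,(-150,107.5,-4.5)))[0].round(1),proj(f,P(a,(-150,107.5,4.5)))[0].round(1),"lid",proj(f,P(a,(-159,82,0)))[0].round(1),proj(f,P(a,(-159,82,6)))[0].round(1))
print(robot.observe()["wrist_force"])
E
python3 chk.py
```

```text
16.85 [ 0.5356 -0.1774  0.2189] [ 0.0008  0.7797  0.6261 -0.    ] [ 0.56  0.4  -0.45  1.72  0.2   1.06 -0.18]
cam [ 0.552 -0.098  0.353]
axes [[0.216, 0.976, 0.001], [0.976, -0.216, -0.001], [-0.001, 0.001, -1.0]]
index_tip [(0.62, [0.5348, -0.1806, 0.2292], [320.0, 292.0]), (0.59, [0.5649, -0.0807, 0.1606], [334.0, 57.0])]
lid_bar [(0.62, [0.5368, -0.1805, 0.2259], [324.0, 286.0])]
lid [(0.58, [0.6271, -0.204, 0.043], [413.0, 186.0])]
[333.19927242  49.27833528] [327.47219584 102.67971037]
51 313 [51, 47, 45, 46, 51, 53, 50, 56, 52, 48, 53, 48, 51, 50, 49, 49, 95, 185, 201, 194, 199, 202, 202, 203, 187, 192, 203, 206, 207, 210, 188, 160, 151, 150, 150, 153, 156, 157, 152, 148]
52 313 [52, 49, 49, 51, 54, 55, 53, 54, 55, 54, 50, 48, 49, 52, 47, 48, 98, 187, 203, 193, 200, 203, 203, 202, 186, 189, 202, 205, 208, 208, 186, 157, 149, 144, 147, 149, 149, 150, 149, 150]
53 313 [52, 52, 45, 44, 53, 56, 55, 57, 56, 61, 49, 53, 45, 53, 49, 54, 97, 185, 200, 195, 200, 202, 205, 203, 186, 189, 202, 205, 207, 207, 183, 155, 144, 146, 144, 147, 149, 147, 149, 147]
54 313 [53, 51, 42, 50, 53, 53, 54, 55, 58, 57, 56, 54, 53, 55, 57, 58, 95, 182, 198, 194, 200, 203, 205, 205, 183, 187, 200, 205, 204, 204, 178, 152, 144, 142, 142, 144, 144, 145, 144, 145]
102 313 [179, 162, 182, 187, 187, 188, 188, 189, 190, 188, 190, 188, 185, 153, 144, 151, 153, 155, 156, 155, 151, 136, 121, 112, 107, 107, 107, 108, 110, 108]
106 313 [179, 162, 181, 190, 190, 187, 188, 188, 188, 190, 191, 190, 186, 154, 144, 147, 154, 156, 156, 154, 151, 138, 119, 111, 107, 111, 108, 109, 109, 107]
0.9 arm 320.1 333.1 lid 316.2 324.7
0.92 arm 324.3 337.8 lid 320.7 329.6
0.94 arm 328.6 342.6 lid 325.4 334.6
0.96 arm 333.1 347.5 lid 330.3 339.8
0.98 arm 337.8 352.6 lid 335.3 345.2
[-8.04759166  0.33586469  9.72071833]
```

The lid reads 0.942 and the arm 0.943 rad in the same picture, so I hand in while holding.

```bash
python3 - <<'E'
from h import *
robot.grab_frame("scene")
for n in("canister","mouse","petri_dish","tally_counter","index_tip"): print(n,[(round(d["score"],2),np.round(d["location"],3).tolist()) for d in robot.mark_of("scene",n)])
s=robot.observe(); print(s["t"],s["gripper_force"],abs(s["joint_vel"]).max())
print(robot.job_done())
E
```

```text
canister [(0.92, [0.505, -0.348, 0.001]), (0.59, [0.598, -0.357, -0.001]), (0.49, [0.395, -0.333, -0.003]), (0.2, [0.449, 0.27, -0.002])]
mouse [(0.91, [0.562, 0.136, -0.002])]
petri_dish [(0.55, [0.452, 0.272, -0.001])]
tally_counter [(0.81, [0.443, 0.03, 0.003])]
index_tip [(0.68, [0.566, -0.079, 0.166])]
17.35 51.18699789047241 0.0021357260811936465
the job is handed in; nothing more can be done
None
```

The job is handed in: the canister stands upright on the worktop, and the gripper still holds the lid at about 0.94 rad, level with the index arm to within about 0.01 rad by the wrist camera; the index arm, mouse, petri dish and tally counter measured where they started.

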